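# Ready the tea-press lever over its seat

### The job

Get the little tea-cake press ready for its lever: using the pounder, not the fingers, knock the brass pin in the press's seat fully down, then stand the pounder upright on its cork coaster again and let go of it. Next pick up the loose lever by its balance point and finish while still holding it, motionless and level, about 5 cm clear above the seat: its dark barrel centred over the seat and lying across from lug to lug, its red handle straight out over the long foot of the press, the lever touching nothing but the gripper. Do not disturb the cups, teapot, kettle or canister.

Things in the scene. Friction and masses are not known exactly. Their poses are not given: they have to be found in the camera images.
- press: Tea-cake press, fixed: green base 190 x 100 x 14 mm with a long foot towards its own -x, a round green column (60 mm across), the seat on top. Origin: on the cabinet top under the column's middle; the base reaches 130 mm to -x and 60 mm to +x. It stands near the middle, turned up to 0.35 rad.
- seat (a point): Middle of the flat seat, 100 mm above the cabinet top, axes as the press. Seat plate 64 (x) x 96 (y) mm. Two steel lugs stand on it at y = +41 and -41 mm (12 mm thick, 34 mm along x, 25 mm high), 70 mm apart inside. The brass pin stands in the middle of the seat.
- pin (a joint): Brass pin, 14 mm across, upright in mid-seat. Value in m: 0 = up (top 18 mm above the seat), 0.016 = fully down (top 2 mm above the seat, solid stop). It starts 0 to 4 mm down. Spring and friction resist with 8 N at the top to 11 N at the bottom; it stays where it is driven. Above 0.013 it counts as down.
- pin_top (a point): Centre of the brass pin's top face; moves with the pin.
- pounder: Kitchen pounder (a mallet used upright): a flat steel disc 44 mm across and 20 mm high below, a 12 mm neck, then a round dark wooden handle 26 mm across from 32 to 110 mm height. About 0.35 kg. It stands upright on the coaster, disc down. Origin: centre of the disc's underside; z along the handle.
- coaster: Round cork coaster, fixed, 110 mm across and 5 mm thick, the pounder's place. Origin: centre of its underside on the cabinet top. Either left or right of the press.
- lever: Loose lever, about 0.5 kg, level on a wooden rest. +x end: dark steel barrel, 40 mm across, 60 long, crosswise (along y); then an aluminium bar 18 mm wide, 16 high, running 140 mm towards -x; then a red handle 40 mm across, 50 long. All centre lines 20 mm above the underside. Origin: underside, straight below the balance point. At the start the handle points roughly at -x of the world, within 0.4 rad.
- balance (a point): Balance point (centre of mass) of the lever, on the middle of the aluminium bar, 53 mm from the barrel's axis towards the handle (33 mm from the barrel's near flank), 20 mm above the lever's underside.
- barrel (a point): Centre of the lever's barrel, on its axis, 20 mm above the underside.
- rest: Wooden rest under the lever, fixed: a strip 6 mm thick, 50 mm wide, with two blocks whose tops are 20 mm above the cabinet top, under barrel and red handle. Under the balance point there is 26 mm of free height between strip and bar. Origin: on the cabinet top below the lever's balance point, within 5 mm. On the other side of the press from the coaster.
- cup0: Green glass tea cup, 72 mm across and 72 mm high, on the round tray at the left edge; leave alone. Origin: centre of its underside.
- cup1: Second green glass tea cup like it, on the same tray; leave alone.
- cup2: Third green glass tea cup like it, on the same tray; leave alone.
- teapot: Blue teapot 140 mm across and 130 mm high with a chipped white lid, at the far right; leave alone. Origin: centre of its underside.
- kettle: Steel kettle with black handle, 170 mm across and 200 mm high, at the right edge; leave alone. Origin: centre of its underside.
- canister: White plastic canister with an orange twist cap, 76 mm across and 110 mm high, at the far left; leave alone. Origin: centre of its underside.
Mind the look-alikes: they are no part of the job. There is more than one size of the lever; the job needs the larger. What is shaped like the pounder but purple is not meant.

How it is judged:
On the way, in this order (a step that is already met when the one before it is completed fails the run):
1. the pin is driven fully down by the pounder (value of joint pin above 0.013 m and contact force between pounder and press above 0.5 N).
2. the pounder stands upright on its coaster again, released (horizontal distance between pounder and coaster below 0.033 m and z of pounder in the frame of coaster below 0.009 m and angle between pounder's own z axis and vertical below 0.1 rad and contact force between the fingers and pounder below 0.1 N), for 0.2 s.
At the end, for the whole second after the job is handed in: Pin within 3 mm of fully down; pounder upright, released, wholly on coaster; lever gripped within 25 mm of its balance point, still, level within 0.1 rad, in line within 0.15 rad, handle over the foot, barrel centred within 15 mm, its underside 30 to 75 mm over the seat, touching only the gripper (all of step 2 and value of joint pin above 0.013 m and angle between lever's own z axis and vertical below 0.1 rad and linear speed of lever below 0.02 m/s and horizontal distance between barrel and seat below 0.015 m and z of barrel in the frame of seat between 0.05 and 0.095 m and angle between the x axis of lever and the x axis of press, either way round below 0.15 rad and x of balance in the frame of seat below -0.02 m and distance between the grasp point and balance below 0.025 m and contact force between the fingers and lever above 1 N and contact force between lever and press below 0.1 N and contact force between lever and pounder below 0.1 N); the arm keeps its last pose, push and grip.
It fails at once if the gripper pushes on the press or its pin while the pin is not yet down (contact force between the fingers and press above 2 N and value of joint pin below 0.013 m).
It fails at once if a cup, the teapot, the kettle or the canister is shifted by more than 30 mm or tipped (distance of any of cup0, cup1, cup2, teapot, kettle, canister from where it was at the start of the episode above 0.03 m or angle between any of cup0, cup1, cup2, teapot, kettle, canister's own z axis and vertical above 0.3 rad).
It also fails if it takes over 58 s, if anything falls off the work surface, if the arm or the gripper's body presses on something with over 40 N, if the wrist force passes 120 N, or if a joint passes its speed limit or range.

### The arm

A 6-joint arm with a two-finger parallel gripper is mounted at the origin on the work surface. World frame = base frame: x ahead of the robot, y to its left, z up, the work surface at z = 0. Lengths are in m, angles in rad, forces in N, time in s.
With the tool pointing down it reaches from about 0.3 to 0.775 m from the base axis. Payload 14.6 kg.
Tool frame: the origin (TCP) lies midway between the tips of the shut fingers; the grasp point (between the pads) lies 19 mm behind it; z points along the fingers, y is the line along which they close (so a half turn about z gives the same grasp; the last joint's range is limited). The gripper opens to 94 mm and grips with 3 to 60 N. Pads are 16 mm wide; open, the fingers measure 119 mm over their backs; the gripper's body (75 mm by 177 mm) begins 78 mm behind the grasp point.
Start: joints at [1.096, 0.3, 1.521, -0, 1.321, -0.067], TCP at [0.218, 0.505, 0.205] pointing down, gripper open.
Joint ranges: [-3.03, 3.03], [-0.79, 2.21], [0.23, 2.52], [-1.04, 4.18], [0, 3.07], [-2.55, 2.55]. Speed limits (rad/s): [2.22, 2.22, 2.57, 3.14, 3.14, 3.14].

### API

Orientations are given as a unit quaternion [w, x, y, z].
In Python, from workcell import get_obs, get_image, camera_info, finish_job, regions_of gives the robot as it stands.
- The arm moves only by the shell command python3 -m pendant 'ROWS' [FORCE]. ROWS is JSON, a list of rows, each an object with "gripper": the opening, from 0 (shut) to 1 (fully open); "delta_pos": the shift along the tool's x, y, z in mm, a list of three; "dr": the turn, a rotation vector about the tool's x, y, z in rad, a list of three. In form: [{"gripper": gripper, "delta_pos": [dx, dy, dz], "dr": [ax, ay, az]}, ...]. A call has 1 to 12 rows; each row shifts and turns the commanded pose from where the row before left it, along the tool's axes as they then stand; what a row does not reach is not made up. A row lasts 1/10 s, in which the tool goes at most 50 mm and 8.59 degrees, less where a joint would pass 70% of its speed; a pose out of reach is approached as far as the arm can. A call with a gripper value outside its range is refused whole. The fingers move at their own pace and stop on an object; FORCE is the grip in N (left out, the last holds). Time passes only in rows, so rows that do not move let the fingers close. It gives the time, the measured TCP pose, the force, the opening and the grip force at its end, in the units of the state.
- get_obs(): the state, without advancing time (a new reading comes with each control period).
- get_image(name): name is "scene" or "top" or "wrist"; returns (picture, depth): 384x512x3 uint8, blue, green, red; 384x512 float32, m along the optical axis (not along the pixel's ray), 0 where there is no reading.
- camera_info(name): a dict with "fx", "fy", "cx", "cy" (pixels), "position" and "rotation" of the camera in the world. Camera axes: x right, y up, looking along -z (the intrinsics and any distortion apply to the point x, -y, -z); pixel columns grow to the right and rows downward; lengths in m; the calibration is good to about 2 mm. The wrist camera is an equidistant fisheye: a pixel r from the principal point sees the ray r / f radians off the axis. A picture is of the moment at which its call begins: read the wrist's pose just before it. camera_info takes no time and is no camera call; for the wrist camera it gives the pose at the moment of the call.
- finish_job(): hands the job in; it is judged then, once.
Trained networks look in the newest picture that a camera, given by its name, has taken for a name from the list of things; names that differ only in an ending like _2 or _b are one class to them, and where a whole thing is asked for, a point or a joint stands for the part that bears it (a point fixed in the world has none). Each returns a list of dicts, best first, with "confidence" (0 to 1); they miss things now and then, are a little off and sometimes report something else, mostly with a low value. They report only what shows in the picture. A call takes as long as a camera call. They do not tell look-alikes from the thing itself.
- regions_of(query, camera): "mask" (384x512 bool, what is visible of it) and "extent" ([centre column, centre row, width, height] in pixels, round what is visible of it).
The state is a dict: "t": time; "joints": joint angles; "dq": joint speeds; "effort": joint torques, N m; "tcp_pos": TCP position; "eef_rot": TCP orientation; "ft_force": force on the tool from outside, world axes, zero at the start; "moment": the same for the moment, N m; "finger_gap": finger opening in m; "gripper_force": force on a finger pad.
Only numpy, scipy, OpenCV 4.12 (cv2) and the standard library are available. Lean on these libraries where they do the work, as an engineer would, in place of code of your own. Each camera call takes 0.05 s, during which the arm holds its last target. There are 200 camera calls.

## Working session

There is one attempt and no reset: what is moved stays moved. The work goes in short steps, Python scripts to look and compute and a shell command to move; the robot and the scene stay as the last step left them, time stands still between calls to the robot, and variables do not carry over. Pictures are saved under pics/ and viewed, at most 10 in all, crops included, and the job is handed in when it is done.

```bash
ls; mkdir -p pics; cat > h.py <<'E'
import numpy as np, cv2
from workcell import *
from scipy.spatial.transform import Rotation as R
def rot(q): return R.from_quat([q[1],q[2],q[3],q[0]])
def cloud(name,depth,mask=None):
    c=camera_info(name); v,u=np.nonzero((depth>0)&(mask if mask is not None else True)); d=depth[v,u]
    x=(u-c['cx'])/c['fx'];y=(v-c['cy'])/c['fy']
    if name=='wrist':
        r=np.hypot(x,y);s=np.where(r>1e-9,np.tan(r)/np.maximum(r,1e-9),1);x,y=x*s,y*s
    P=np.stack([x*d,-y*d,-d],1); M=np.array(c['rotation'])
    if M.shape!=(3,3): M=rot(M).as_matrix()
    return P@M.T+np.array(c['position'])
E
python3 - <<'E'
from h import *
o=get_obs();print(o)
ims={n:get_image(n) for n in('scene','top')}
for n in ims: cv2.imwrite(f'pics/{n}0.png',ims[n][0]); print(camera_info(n))
for n in ims:
  for q in('press','pounder','coaster','lever','rest'):
    for r in regions_of(q,n)[:3]:
      P=cloud(n,ims[n][1],r['mask'])
      if len(P): print(n,q,round(r['confidence'],2),np.round(r['extent']),np.round(np.median(P,0),3),np.round(P.min(0),3),np.round(P.max(0),3))
E
```

```text
pics
{'t': 0.0, 'joints': array([ 1.09644397e+00,  3.00487704e-01,  1.52158367e+00,  1.26002433e-05,
        1.32069593e+00, -6.65872560e-02]), 'dq': array([-0.0013313 , -0.00077608,  0.00059414, -0.0002794 ,  0.00136206,
       -0.00020516]), 'effort': array([-2.72987520e-03, -5.31806839e+01, -3.52729011e+01,  7.07276585e-02,
        2.44428293e-02, -9.23537573e-05]), 'tcp_pos': array([0.21797999, 0.50467342, 0.20487613]), 'eef_rot': array([-1.62804958e-04,  2.02474477e-01,  9.79287364e-01, -5.64341278e-04]), 'ft_force': array([-0.17965756,  0.35971502, -0.46395267]), 'moment': array([ 0.01833266, -0.03020766,  0.02445973]), 'gripper_force': 0.0, 'finger_gap': 0.0939368258446159}
{'fx': 392.44444205576883, 'fy': 392.44444205576883, 'cx': 261.66467617715773, 'cy': 190.4285478845884, 'position': array([ 1.28174966, -0.3990482 ,  1.23721914]), 'rotation': array([0.80226338, 0.27311018, 0.1652928 , 0.50444285])}
{'fx': 358.9109830291217, 'fy': 358.9109830291217, 'cx': 255.36403639140812, 'cy': 194.51336054275217, 'position': array([ 0.1990416, -0.0223192,  1.5193219]), 'rotation': array
[... 908 characters left out ...]
 [322. 176.  38.  43.] [0.484 0.246 0.007] [ 0.363  0.212 -0.003] [0.592 0.288 0.024]
top press 0.94 [249. 181.  40.  46.] [0.563 0.03  0.022] [ 0.465 -0.044 -0.001] [0.67  0.098 0.131]
top pounder 0.55 [323. 200.  12.  11.] [ 0.466 -0.268  0.059] [ 0.453 -0.292  0.016] [ 0.492 -0.253  0.121]
top coaster 0.59 [317. 206.  27.  30.] [ 0.452 -0.258  0.005] [ 0.409 -0.321 -0.006] [ 0.515 -0.214  0.013]
top lever 0.66 [167. 257.  34.  25.] [0.249 0.378 0.021] [ 0.196  0.291 -0.008] [0.296 0.436 0.034]
top lever 0.59 [248. 179.  36.  46.] [0.565 0.03  0.021] [ 0.462 -0.04  -0.003] [0.671 0.098 0.131]
top rest 0.76 [199. 207.  11.  40.] [0.474 0.247 0.006] [ 0.362  0.236 -0.005] [0.549 0.258 0.025]
```

```bash
python3 - <<'E'
from h import *
a=cv2.imread('pics/scene0.png')[90:270,110:370]; cv2.imwrite('pics/s1.png',cv2.resize(a,None,fx=3,fy=3,interpolation=cv2.INTER_CUBIC))
im,d=get_image('top')
def st(n,P): print(n,len(P),np.round(np.median(P,0),4),np.round(P.min(0),3),np.round(P.max(0),3))
for cam in('top','scene'):
  if cam=='scene': im,d=get_image(cam)
  P=cloud(cam,d); C=im[d>0]
  def box(x0,x1,y0,y1,z0,z1): return P[(P[:,0]>x0)&(P[:,0]<x1)&(P[:,1]>y0)&(P[:,1]<y1)&(P[:,2]>z0)&(P[:,2]<z1)]
  st('handle',box(.42,.54,-.33,-.23,.1,.13)); st('coaster',box(.39,.54,-.34,-.2,.003,.01))
  st('lug',box(.45,.75,-.1,.15,.117,.135)); s=box(.45,.75,-.1,.15,.09,.135);st('seat',s)
  l=box(.45,.75,-.1,.15,.12,.135)
  p,s_,sz=cv2.minAreaRect(s[:,:2].astype('f4')*1000);print('seatrect',p,s_,sz)
  b=box(.4,.75,-.12,.15,.008,.022);print('base',cv2.minAreaRect(b[:,:2].astype('f4')*1000))
  L=box(.3,.65,.19,.31,.035,.075);st('lever',L);print(cv2.minAreaRect(L[:,:2].astype('f4')*1000))
E
```

```text
handle 36 [ 0.4702 -0.2719  0.1145] [ 0.458 -0.284  0.103] [ 0.484 -0.261  0.119]
coaster 402 [ 0.4565 -0.265   0.0053] [ 0.392 -0.34   0.003] [ 0.54  -0.201  0.01 ]
lug 52 [0.596  0.0019 0.1248] [ 0.568 -0.027  0.117] [0.624 0.067 0.132]
seat 366 [0.5936 0.0205 0.1005] [ 0.554 -0.031  0.09 ] [0.64  0.072 0.132]
seatrect (596.6063232421875, 19.373062133789062) (94.44229125976562, 63.977081298828125) 72.50721740722656
base ((574.023681640625, 19.91729736328125), (343.01019287109375, 260.0179443359375), 0.13785532116889954)
lever 421 [0.4876 0.2624 0.0515] [0.36  0.228 0.036] [0.588 0.29  0.065]
((473.7943420410156, 257.17071533203125), (227.0575408935547, 61.869503021240234), 1.1836023330688477)
handle 52 [ 0.476  -0.2771  0.1121] [ 0.459 -0.289  0.1  ] [ 0.485 -0.265  0.118]
coaster 334 [ 0.4726 -0.2679  0.0052] [ 0.391 -0.339  0.003] [ 0.54 -0.2   0.01]
lug 58 [ 0.5972 -0.0156  0.1234] [ 0.569 -0.03   0.117] [0.624 0.064 0.129]
seat 449 [0.6019 0.0142 0.0999] [ 0.555 -0.038  0.09 ] [0.641 0.064 0.129]
seatrect (597.0737915039062, 16.4019775390625) (96.140380859375, 67.43223571777344) 73.39298248291016
base ((548.7918701171875, -19.82794189453125), (198.8616485595703, 193.85919189453125), 72.5826187133789)
lever 438 [0.5007 0.2566 0.0491] [0.356 0.224 0.035] [0.591 0.289 0.066]
((474.0316162109375, 265.40380859375), (64.28672790527344, 236.5439910888672), 83.84400939941406)
```

View pics/s1.png

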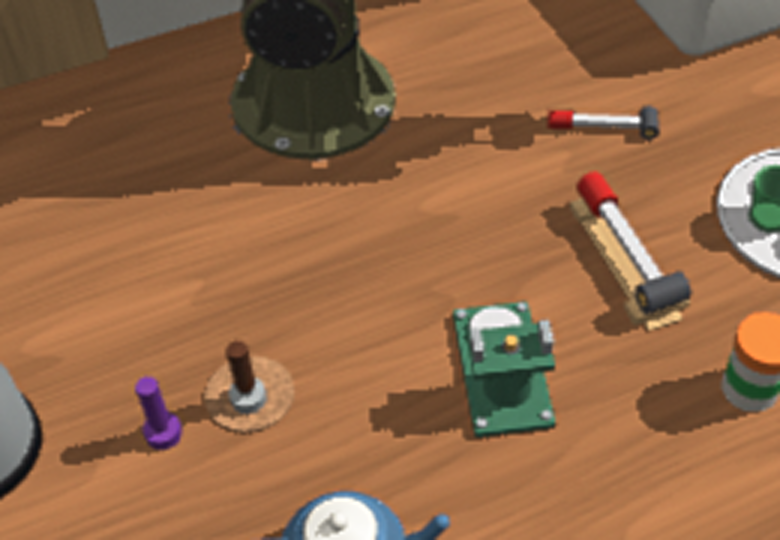

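The brown-handled pounder stands on the coaster (crop 240,375) with the purple look-alike to its left. The press is at (505,365), and the large lever on its rest is at (635,240). The tool yaw already suits the grasp, so I'm moving over the pounder.

```bash
python3 -m pendant '[{"gripper":1,"delta_pos":[-27,-31,-8],"dr":[0,0,0]},{"gripper":1,"delta_pos":[-27,-31,-8],"dr":[0,0,0]},{"gripper":1,"delta_pos":[-27,-31,-8],"dr":[0,0,0]},{"gripper":1,"delta_pos":[-27,-31,-8],"dr":[0,0,0]},{"gripper":1,"delta_pos":[-27,-31,-8],"dr":[0,0,0]},{"gripper":1,"delta_pos":[-27,-31,-5],"dr":[0,0,0]},{"gripper":1,"delta_pos":[-27,-31,0],"dr":[0,0,0]},{"gripper":1,"delta_pos":[-27,-31,0],"dr":[0,0,0]},{"gripper":1,"delta_pos":[-27,-31,0],"dr":[0,0,0]},{"gripper":1,"delta_pos":[-27,-31,0],"dr":[0,0,0]}]' 60
python3 -m pendant '[{"gripper":1,"delta_pos":[-27,-31,0],"dr":[0,0,0]},{"gripper":1,"delta_pos":[-27,-31,0],"dr":[0,0,0]},{"gripper":1,"delta_pos":[-27,-31,0],"dr":[0,0,0]},{"gripper":1,"delta_pos":[-27,-31,0],"dr":[0,0,0]},{"gripper":1,"delta_pos":[-27,-31,0],"dr":[0,0,0]},{"gripper":1,"delta_pos":[-27,-31,0],"dr":[0,0,0]},{"gripper":1,"delta_pos":[-27,-31,0],"dr":[0,0,0]},{"gripper":1,"delta_pos":[-27,-31,0],"dr":[0,0,0]},{"gripper":1,"delta_pos":[-27,-31,0],"dr":[0,0,0]},{"gripper":1,"delta_pos":[-27,-31,0],"dr":[0,0,0]},{"gripper":1,"delta_pos":[0,0,0],"dr":[0,0,0]}]'
cat >> h.py <<'E'
def go(target):  # tool-frame mm from current tcp to world target
    o=get_obs(); r=rot(o['eef_rot']); d=r.inv().apply(np.array(target)-o['tcp_pos'])*1000
    print('tcp',np.round(o['tcp_pos'],4),'toolz',np.round(r.as_matrix()[:,2],4),'tool y az',np.arctan2(*r.as_matrix()[[1,0],1]),'delta mm',np.round(d,1),'j',np.round(o['joints'],2))
E
python3 - <<'E'
from h import *
im,d=get_image('wrist'); cv2.imwrite('pics/w1.png',im)
P=cloud('wrist',d)
def box(x0,x1,y0,y1,z0,z1): return P[(P[:,0]>x0)&(P[:,0]<x1)&(P[:,1]>y0)&(P[:,1]<y1)&(P[:,2]>z0)&(P[:,2]<z1)]
for b in((.107,.125),(.04,.107),(.018,.024),(.003,.009)):
  q=box(.39,.55,-.35,-.2,*b); print(b,len(q)); 
  if len(q): print(np.round(np.median(q,0),4),q.min(0),q.max(0), cv2.minEnclosingCircle(q[:,:2].astype('f4')))
go([.473,-.275,.066])
E
```

```text
t: 1.7
tcp_pos: [0.3432, 0.1116, 0.2507]
eef_rot: [0.0, 0.202, 0.979, 0.0]
ft_force: [1.6, 1.4, -0.4]
finger_gap: 0.0946
gripper_force: 0.0
t: 2.8
tcp_pos: [0.4682, -0.2818, 0.2493]
eef_rot: [-0.001, 0.204, 0.979, 0.0]
ft_force: [0.1, 0.3, 0.4]
finger_gap: 0.0938
gripper_force: 0.0
(0.107, 0.125) 409
[ 0.4683 -0.2705  0.1152] [ 0.45714567 -0.2832902   0.1074862 ] [ 0.48120215 -0.25839621  0.11754318] ((0.4691714942455292, -0.2708643078804016), 0.012577035464346409)
(0.04, 0.107) 207
[ 0.4591 -0.2671  0.0773] [ 0.4569958  -0.28268674  0.04010877] [ 0.47290774 -0.25829255  0.10692438] ((0.46862781047821045, -0.2705143094062805), 0.01300295814871788)
(0.018, 0.024) 21
[ 0.4527 -0.2655  0.0222] [ 0.44790441 -0.28816693  0.01857544] [ 0.46919769 -0.24973713  0.0239966 ] ((0.46523982286453247, -0.269101083278656), 0.01946437545120716)
(0.003, 0.009) 3410
[ 0.4489 -0.2584  0.0057] [ 0.39296794 -0.34235743  0.00301164] [ 0.54795356 -0.20258552  0.00850086] ((0.4716793894767761, -0.2798275947570801), 0.09733913838863373)
tcp [ 0.4678 -0.2799  0.2495] toolz [-1.2e-03  8.0e-04 -1.0e+00] tool y az 1.1607344253007748 delta mm [ -3.1   6.5 183.5] j [-0.61  0.26  1.47 -0.    1.41 -1.77]
```

View pics/w1.png

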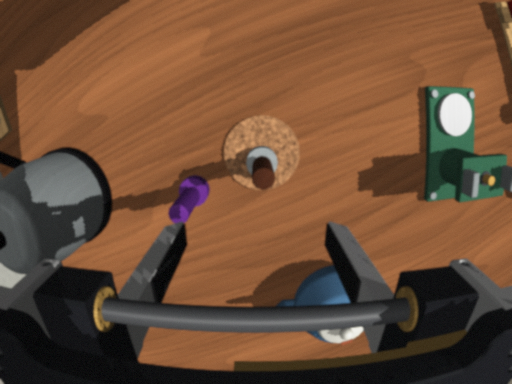

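The wrist view shows the pounder on its coaster at (262,165) and the purple one at (190,198), clear of the fingers. The handle axis is at (0.469,-0.271), so I'm descending and gripping.

```bash
python3 -m pendant '[{"gripper":1,"delta_pos":[2.5,9,30],"dr":[0,0,0]},{"gripper":1,"delta_pos":[0,0,45],"dr":[0,0,0]},{"gripper":1,"delta_pos":[0,0,45],"dr":[0,0,0]},{"gripper":1,"delta_pos":[0,0,40],"dr":[0,0,0]},{"gripper":1,"delta_pos":[0,0,23],"dr":[0,0,0]},{"gripper":1,"delta_pos":[0,0,0],"dr":[0,0,0]},{"gripper":0.25,"delta_pos":[0,0,0],"dr":[0,0,0]},{"gripper":0.25,"delta_pos":[0,0,0],"dr":[0,0,0]},{"gripper":0.2,"delta_pos":[0,0,0],"dr":[0,0,0]},{"gripper":0,"delta_pos":[0,0,0],"dr":[0,0,0]},{"gripper":0,"delta_pos":[0,0,0],"dr":[0,0,0]},{"gripper":0,"delta_pos":[0,0,0],"dr":[0,0,0]}]' 60
python3 - <<'E'
from h import *
o=get_obs();print(o['finger_gap'],o['gripper_force'])
go([.469,-.271,.066])
im=cv2.imread('pics/w1.png')
# coaster centre/yaw of press from scene+top clouds by colour
for cam in('top','scene'):
  im,d=get_image(cam);P=cloud(cam,d);H=cv2.cvtColor(im,cv2.COLOR_BGR2HSV)[d>0]
  s=P[(P[:,2]>.012)&(P[:,2]<.13)&(H[:,0]>50)&(H[:,0]<90)&(H[:,1]>90)&(abs(P[:,0]-.57)<.13)&(abs(P[:,1]-.03)<.1)]
  pl=s[(s[:,2]>.09)];b=s[(s[:,2]<.025)]
  print(cam,'plate',cv2.minAreaRect(pl[:,:2].astype('f4')*1000),'base',cv2.minAreaRect(b[:,:2].astype('f4')*1000))
  br=P[(H[:,0]>12)&(H[:,0]<32)&(H[:,1]>110)&(P[:,2]>.1)&(abs(P[:,0]-.597)<.02)&(abs(P[:,1]-.018)<.02)]
  print('pin',len(br),np.round(br.mean(0),4) if len(br) else 0, br[:,2].max() if len(br) else 0)
r=regions_of('coaster','scene')
for q in r[:1]:
  C=cloud('scene',d,q['mask']);C=C[(C[:,2]<.009)&(C[:,2]>.002)];print('coaster',q['confidence'],cv2.minEnclosingCircle(C[:,:2].astype('f4')),(np.percentile(C,1,axis=0)+np.percentile(C,99,axis=0))/2)
E
```

```text
t: 4.05
tcp_pos: [0.4693, -0.2692, 0.0677]
eef_rot: [0.0, 0.203, 0.979, -0.0]
ft_force: [-0.6, -0.1, -0.1]
finger_gap: 0.0491
gripper_force: 0.0
0.04913659448629048 0.0
tcp [ 0.4693 -0.2692  0.0677] toolz [ 3.e-04 -2.e-04 -1.e+00] tool y az 1.162892678800085 delta mm [-0.5 -1.7  1.7] j [-0.59  0.43  1.68  0.    1.02 -1.75]
top plate ((596.4180908203125, 19.0364990234375), (93.93086242675781, 64.95553588867188), 73.79534912109375) base ((562.9508056640625, 30.430492401123047), (94.66506958007812, 187.05284118652344), 71.8555679321289)
pin 9 [0.5959 0.0194 0.1157] 0.11920151149587199
scene plate ((597.200439453125, 15.447147369384766), (93.63218688964844, 66.05005645751953), 73.2578353881836) base ((566.9410400390625, 26.657581329345703), (95.5443115234375, 187.4190673828125), 72.36256408691406)
pin 15 [0.5979 0.0164 0.1111] 0.11751557491748321
coaster 0.75 ((0.4633804261684418, -0.27251100540161133), 0.05619420111179352) [ 0.46927271 -0.27193078  0.00539544]
```

```bash
python3 -m pendant '[{"gripper":0,"delta_pos":[0,0,0],"dr":[0,0,0]},{"gripper":0,"delta_pos":[0,0,0],"dr":[0,0,0]},{"gripper":0,"delta_pos":[0,0,0],"dr":[0,0,0]},{"gripper":0,"delta_pos":[0,0,0],"dr":[0,0,0]},{"gripper":0,"delta_pos":[0,0,0],"dr":[0,0,0]},{"gripper":0,"delta_pos":[0,0,0],"dr":[0,0,0]},{"gripper":0,"delta_pos":[0,0,-2],"dr":[0,0,0]},{"gripper":0,"delta_pos":[0,0,-20],"dr":[0,0,0]}]'
python3 - <<'E'
from h import *
go([.597,.018,.25])
E
```

```text
t: 5.0
tcp_pos: [0.468, -0.2682, 0.0874]
eef_rot: [-0.002, 0.203, 0.979, 0.001]
ft_force: [-0.0, -0.6, -4.4]
finger_gap: 0.0252
gripper_force: 60.0
tcp [ 0.468  -0.2682  0.0874] toolz [-0.0041  0.003  -1.    ] tool y az 1.1629344481354207 delta mm [  -4.1  314.1 -162.2] j [-0.59  0.41  1.67  0.    1.07 -1.75]
```

```bash
python3 -m pendant '[{"gripper":0,"delta_pos":[0,0,-40],"dr":[0,0,0]},{"gripper":0,"delta_pos":[0,0,-45],"dr":[0,0,0]},{"gripper":0,"delta_pos":[0,0,-40],"dr":[0,0,0]},{"gripper":0,"delta_pos":[-1,40,0],"dr":[0,0,0]},{"gripper":0,"delta_pos":[-1,45,0],"dr":[0,0,0]},{"gripper":0,"delta_pos":[-1,45,0],"dr":[0,0,0]},{"gripper":0,"delta_pos":[-1,45,0],"dr":[0,0,0]},{"gripper":0,"delta_pos":[0,45,0],"dr":[0,0,0]},{"gripper":0,"delta_pos":[0,45,0],"dr":[0,0,0]},{"gripper":0,"delta_pos":[0,34,0],"dr":[0,0,0]},{"gripper":0,"delta_pos":[0,15,0],"dr":[0,0,0]},{"gripper":0,"delta_pos":[0,0,0],"dr":[0,0,0]}]'
python3 - <<'E'
from h import *
go([.597,.018,.1647])
im,d=get_image('wrist'); cv2.imwrite('pics/w2.png',im)
P=cloud('wrist',d);H=cv2.cvtColor(im,cv2.COLOR_BGR2HSV)[d>0]
q=P[(abs(P[:,0]-.6)<.06)&(abs(P[:,1]-.02)<.06)&(P[:,2]>.132)&(P[:,2]<.19)];print('disc',len(q),cv2.minEnclosingCircle(q[:,:2].astype('f4')) if len(q) else 0)
l=P[(abs(P[:,0]-.6)<.08)&(abs(P[:,1]-.02)<.08)&(P[:,2]>.094)&(P[:,2]<.131)];print('seat',len(l),cv2.minAreaRect(l[:,:2].astype('f4')*1000))
E
```

```text
t: 6.2
tcp_pos: [0.5974, 0.019, 0.2137]
eef_rot: [-0.001, 0.201, 0.98, -0.0]
ft_force: [0.0, -0.3, -4.3]
finger_gap: 0.0254
gripper_force: 60.0
tcp [0.5974 0.019  0.2137] toolz [-1.4e-03  3.0e-04 -1.0e+00] tool y az 1.165218794542564 delta mm [-0.  -1.1 49. ] j [-0.03  0.4   1.36  0.    1.38 -1.19]
disc 1461 ((0.5984237194061279, 0.01779717206954956), 0.021962955594062805)
seat 4268 ((595.5663452148438, 18.99932098388672), (95.96586608886719, 63.7237434387207), 72.13856506347656)
```

View pics/w2.png

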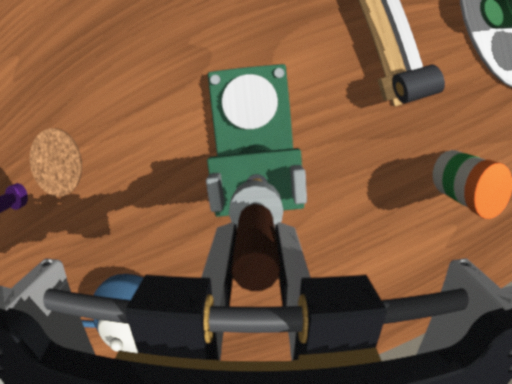

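Disc is centred over the seat within 2–3 mm and between the lugs (w2: disc at 257,205). I'll descend gently and push.

```bash
python3 -m pendant '[{"gripper":0,"delta_pos":[1.5,0,15],"dr":[0,0,0]},{"gripper":0,"delta_pos":[0,0,15],"dr":[0,0,0]},{"gripper":0,"delta_pos":[0,0,4],"dr":[0,0,0]},{"gripper":0,"delta_pos":[0,0,3],"dr":[0,0,0]},{"gripper":0,"delta_pos":[0,0,3],"dr":[0,0,0]},{"gripper":0,"delta_pos":[0,0,3],"dr":[0,0,0]},{"gripper":0,"delta_pos":[0,0,2],"dr":[0,0,0]},{"gripper":0,"delta_pos":[0,0,1],"dr":[0,0,0]},{"gripper":0,"delta_pos":[0,0,0],"dr":[0,0,0]}]'
```

```text
t: 7.15
tcp_pos: [0.5963, 0.0174, 0.1697]
eef_rot: [0.001, 0.203, 0.979, -0.0]
ft_force: [-3.2, -3.0, 5.0]
finger_gap: 0.0254
gripper_force: 60.0
```

```bash
python3 -m pendant '[{"gripper":0,"delta_pos":[0,0,1],"dr":[0,0,0]},{"gripper":0,"delta_pos":[0,0,1],"dr":[0,0,0]},{"gripper":0,"delta_pos":[0,0,0],"dr":[0,0,0]}]'
```

```text
t: 7.45
tcp_pos: [0.5963, 0.0175, 0.1676]
eef_rot: [0.001, 0.203, 0.979, -0.0]
ft_force: [-2.9, -4.1, 4.1]
finger_gap: 0.0254
gripper_force: 60.0
```

```bash
python3 -m pendant '[{"gripper":0,"delta_pos":[0,0,1],"dr":[0,0,0]},{"gripper":0,"delta_pos":[0,0,1],"dr":[0,0,0]},{"gripper":0,"delta_pos":[0,0,1],"dr":[0,0,0]},{"gripper":0,"delta_pos":[0,0,0],"dr":[0,0,0]}]'; python3 -m pendant '[{"gripper":0,"delta_pos":[0,0,1],"dr":[0,0,0]},{"gripper":0,"delta_pos":[0,0,0],"dr":[0,0,0]}]'
```

```text
t: 7.85
tcp_pos: [0.5964, 0.0175, 0.1646]
eef_rot: [0.001, 0.203, 0.979, -0.0]
ft_force: [-3.0, -3.4, 4.9]
finger_gap: 0.0256
gripper_force: 60.0
t: 8.05
tcp_pos: [0.5965, 0.0175, 0.1643]
eef_rot: [0.001, 0.203, 0.979, -0.0]
ft_force: [-4.3, -4.9, 10.2]
finger_gap: 0.0253
gripper_force: 60.0
```

```bash
python3 -m pendant '[{"gripper":0,"delta_pos":[0,0,1],"dr":[0,0,0]},{"gripper":0,"delta_pos":[0,0,0],"dr":[0,0,0]},{"gripper":0,"delta_pos":[0,0,0],"dr":[0,0,0]}]'; python3 -m pendant '[{"gripper":0,"delta_pos":[0,0,-12],"dr":[0,0,0]},{"gripper":0,"delta_pos":[0,0,-35],"dr":[0,0,0]},{"gripper":0,"delta_pos":[0,0,-20],"dr":[0,0,0]},{"gripper":0,"delta_pos":[0,0,0],"dr":[0,0,0]}]'
python3 - <<'E'
from h import *
go([.465,-.272,.0677])
im,d=get_image('wrist')
P=cloud('wrist',d)
q=P[(abs(P[:,0]-.6)<.06)&(abs(P[:,1]-.02)<.06)&(P[:,2]>.132)&(P[:,2]<.19)];print('disc',len(q),cv2.minEnclosingCircle(q[:,:2].astype('f4')),np.percentile(q[:,2],[1,50]))
im,d=get_image('scene');r=regions_of('pin','scene');P=cloud('scene',d)
b=P[(abs(P[:,0]-.6)<.012)&(abs(P[:,1]-.017)<.012)&(P[:,2]<.13)&(P[:,2]>.08)];print(np.round(np.percentile(b[:,2],[5,50,95,100]),4))
E
```

```text
t: 8.35
tcp_pos: [0.5966, 0.0174, 0.1642]
eef_rot: [0.002, 0.203, 0.979, -0.0]
ft_force: [-7.2, -4.1, 17.1]
finger_gap: 0.0251
gripper_force: 60.0
t: 8.75
tcp_pos: [0.5971, 0.0182, 0.2317]
eef_rot: [0.003, 0.202, 0.979, 0.001]
ft_force: [-0.1, -0.8, -3.5]
finger_gap: 0.0251
gripper_force: 60.0
tcp [0.5971 0.0182 0.2317] toolz [ 5.5e-03  2.0e-04 -1.0e+00] tool y az 1.163143244797728 delta mm [   7.1 -319.2  163.2] j [-0.03  0.39  1.35  0.    1.4  -1.19]
disc 1410 ((0.5977591872215271, 0.018455004319548607), 0.021874817088246346) [0.16883306 0.18683001]
[0.0963 0.1009 0.1037 0.1053]
```

Pin is hard on its stop (17 N, no more travel) and the pounder is still straight. Next I'll carry it back.

```bash
python3 -m pendant '[{"gripper":0,"delta_pos":[1,-20,0],"dr":[0,0,0]},{"gripper":0,"delta_pos":[1,-45,0],"dr":[0,0,0]},{"gripper":0,"delta_pos":[1,-45,0],"dr":[0,0,0]},{"gripper":0,"delta_pos":[1,-45,0],"dr":[0,0,0]},{"gripper":0,"delta_pos":[1,-45,0],"dr":[0,0,0]},{"gripper":0,"delta_pos":[1,-45,0],"dr":[0,0,0]},{"gripper":0,"delta_pos":[0,-40,0],"dr":[0,0,0]},{"gripper":0,"delta_pos":[0,-30,0],"dr":[0,0,0]},{"gripper":0,"delta_pos":[0,-4,40],"dr":[0,0,0]},{"gripper":0,"delta_pos":[0,0,45],"dr":[0,0,0]},{"gripper":0,"delta_pos":[0,0,35],"dr":[0,0,0]},{"gripper":0,"delta_pos":[0,0,20],"dr":[0,0,0]}]'; python3 -m pendant '[{"gripper":0,"delta_pos":[0,0,10],"dr":[0,0,0]},{"gripper":0,"delta_pos":[0,0,0],"dr":[0,0,0]},{"gripper":0,"delta_pos":[0,0,0],"dr":[0,0,0]}]'; python3 -c "
from h import *
go([.465,-.272,.0677])"
```

```text
t: 10.1
tcp_pos: [0.4621, -0.2712, 0.084]
eef_rot: [-0.003, 0.203, 0.979, 0.001]
ft_force: [0.2, 0.6, -3.6]
finger_gap: 0.0252
gripper_force: 60.0
t: 10.4
tcp_pos: [0.4644, -0.2726, 0.0791]
eef_rot: [0.0, 0.202, 0.979, -0.0]
ft_force: [-0.0, -0.3, -3.5]
finger_gap: 0.0251
gripper_force: 60.0
tcp [ 0.4644 -0.2726  0.0791] toolz [ 7.e-04 -4.e-04 -1.e+00] tool y az 1.1631224867936727 delta mm [-0.4  0.8 11.4] j [-0.6   0.41  1.68  0.    1.04 -1.76]
```

```bash
python3 -m pendant '[{"gripper":0,"delta_pos":[0,0,6],"dr":[0,0,0]},{"gripper":0,"delta_pos":[0,0,3],"dr":[0,0,0]},{"gripper":0,"delta_pos":[0,0,1],"dr":[0,0,0]},{"gripper":0,"delta_pos":[0,0,1],"dr":[0,0,0]},{"gripper":0,"delta_pos":[0,0,0],"dr":[0,0,0]}]'
```

```text
t: 10.9
tcp_pos: [0.4641, -0.2724, 0.0676]
eef_rot: [0.0, 0.202, 0.979, -0.0]
ft_force: [-0.1, 0.1, -5.1]
finger_gap: 0.0255
gripper_force: 60.0
```

```bash
python3 -m pendant '[{"gripper":0,"delta_pos":[0,0,0.5],"dr":[0,0,0]},{"gripper":0,"delta_pos":[0,0,0.5],"dr":[0,0,0]},{"gripper":0,"delta_pos":[0,0,0],"dr":[0,0,0]}]'
```

```text
t: 11.2
tcp_pos: [0.4643, -0.2725, 0.0674]
eef_rot: [0.0, 0.202, 0.979, -0.0]
ft_force: [-3.4, 2.4, 7.8]
finger_gap: 0.0251
gripper_force: 60.0
```

Contact with the coaster (force went from -5 to +8 N). Releasing.

```bash
python3 -m pendant '[{"gripper":0.4,"delta_pos":[0,0,-0.5],"dr":[0,0,0]},{"gripper":0.6,"delta_pos":[0,0,0],"dr":[0,0,0]},{"gripper":1,"delta_pos":[0,0,0],"dr":[0,0,0]},{"gripper":1,"delta_pos":[0,0,0],"dr":[0,0,0]},{"gripper":1,"delta_pos":[0,0,0],"dr":[0,0,0]},{"gripper":1,"delta_pos":[0,0,-20],"dr":[0,0,0]},{"gripper":1,"delta_pos":[0,0,-45],"dr":[0,0,0]},{"gripper":1,"delta_pos":[0,0,-45],"dr":[0,0,0]},{"gripper":1,"delta_pos":[0,0,-45],"dr":[0,0,0]},{"gripper":1,"delta_pos":[0,0,-25],"dr":[0,0,0]},{"gripper":1,"delta_pos":[0,0,0],"dr":[0,0,0]}]'
python3 - <<'E'
from h import *
im,d=get_image('wrist'); cv2.imwrite('pics/w3.png',im)
P=cloud('wrist',d)
for b in((.107,.125),(.05,.107),(.013,.027)):
  q=P[(abs(P[:,0]-.464)<.05)&(abs(P[:,1]+.272)<.05)&(P[:,2]>b[0])&(P[:,2]<b[1])]; print(b,len(q),cv2.minEnclosingCircle(q[:,:2].astype('f4')),np.median(q[:,2]))
for r in regions_of('coaster','wrist')[:1]:
  q=cloud('wrist',d,r['mask']); q=q[q[:,2]<.01]; print('coaster',r['confidence'],cv2.minEnclosingCircle(q[:,:2].astype('f4')))
go([.48,.257,.25])
# lever
im,d=get_image('top');P=cloud('top',d)
L=P[(P[:,0]>.3)&(P[:,0]<.65)&(abs(P[:,1]-.257)<.06)&(P[:,2]>.034)&(P[:,2]<.075)]
H=cv2.cvtColor(im,cv2.COLOR_BGR2HSV)[d>0]
E
```

```text
t: 12.3
tcp_pos: [0.465, -0.273, 0.2507]
eef_rot: [0.003, 0.202, 0.979, -0.001]
ft_force: [0.1, -0.7, 0.6]
finger_gap: 0.0941
gripper_force: 0.0
(0.107, 0.125) 392 ((0.4650654196739197, -0.2717474102973938), 0.01255118940025568) 0.11251516844854964
(0.05, 0.107) 193 ((0.4639453589916229, -0.27139991521835327), 0.012942478060722351) 0.08140081283182521
(0.013, 0.027) 396 ((0.4651404321193695, -0.27173906564712524), 0.021953552961349487) 0.022973045736042003
coaster 0.65 ((0.4587046504020691, -0.26738616824150085), 0.05678708478808403)
tcp [ 0.4639 -0.2723  0.2466] toolz [-0. -0. -1.] tool y az 1.1629857426765118 delta mm [195.2 492.3  -3.4] j [-0.6   0.24  1.5  -0.    1.4  -1.76]
```

View pics/w3.png

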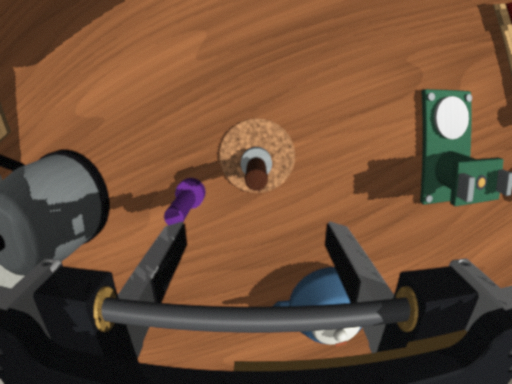

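Pounder stands upright near the coaster middle (w3: 255,170; disc and handle centres coincide). Now over to the lever.

```bash
python3 -m pendant '[{"gripper":1,"delta_pos":[15,42,0],"dr":[0,0,0]},{"gripper":1,"delta_pos":[15,42,0],"dr":[0,0,0]},{"gripper":1,"delta_pos":[15,42,0],"dr":[0,0,0]},{"gripper":1,"delta_pos":[15,42,0],"dr":[0,0,0]},{"gripper":1,"delta_pos":[15,42,0],"dr":[0,0,0]},{"gripper":1,"delta_pos":[15,42,0],"dr":[0,0,0]},{"gripper":1,"delta_pos":[15,42,0],"dr":[0,0,0]},{"gripper":1,"delta_pos":[15,42,0],"dr":[0,0,0]},{"gripper":1,"delta_pos":[15,42,0],"dr":[0,0,0]},{"gripper":1,"delta_pos":[15,42,0],"dr":[0,0,0]},{"gripper":1,"delta_pos":[14,40,0],"dr":[0,0,0]},{"gripper":1,"delta_pos":[12,40,0],"dr":[0,0,0]}]'; python3 -m pendant '[{"gripper":1,"delta_pos":[0,0,0],"dr":[0,0,-0.14]},{"gripper":1,"delta_pos":[0,0,0],"dr":[0,0,-0.14]},{"gripper":1,"delta_pos":[0,0,0],"dr":[0,0,-0.08]},{"gripper":1,"delta_pos":[0,0,0],"dr":[0,0,0]},{"gripper":1,"delta_pos":[0,0,0],"dr":[0,0,0]}]'
cat > lev.py <<'E'
from h import *
im,d=get_image('wrist'); cv2.imwrite('pics/w4.png',im)
P=cloud('wrist',d);o=get_obs()
m=(P[:,0]>.3)&(P[:,0]<.65)&(abs(P[:,1]-.257)<.07)&(P[:,2]>.030)&(P[:,2]<.075)
P=P[m];H=cv2.cvtColor(im,cv2.COLOR_BGR2HSV)[d>0][m].astype(int)
red=((H[:,0]<10)|(H[:,0]>170))&(H[:,1]>120)&(P[:,2]>.045); dark=(H[:,2]<110)&(H[:,1]<110)
R_=P[red];D=P[dark&(P[:,0]>.52)]
(hx,hy),hs,ha=cv2.minAreaRect(R_[:,:2].astype('f4')*1000); print('red',hx,hy,hs,ha,R_[:,2].max())
(bx,by),bs,ba=cv2.minAreaRect(D[:,:2].astype('f4')*1000); print('barrel',bx,by,bs,ba,D[:,2].max())
bar=P[(P[:,0]>.41)&(P[:,0]<.53)&(P[:,2]>.042)&(P[:,2]<.055)&~red]
vx,vy,x0,y0=cv2.fitLine(bar[:,:2].astype('f4'),cv2.DIST_HUBER,0,.001,.001).ravel()
if vx<0: vx,vy=-vx,-vy
print('bar',x0,y0,'yaw',np.arctan2(vy,vx),'yaw red-barrel',np.arctan2(by-hy,bx-hx),'dist',np.hypot(by-hy,bx-hx),bar[:,2].mean())
b=np.array([bx,by])/1000; f=np.array([x0,y0]); u=np.array([vx,vy]); b=f+u*((b-f)@u); bal=b-.053*u
print('barrel',b,'balance',bal); go([*bal,.021])
E
python3 lev.py
```

```text
t: 13.65
tcp_pos: [0.5001, 0.2582, 0.2453]
eef_rot: [-0.001, 0.202, 0.979, -0.001]
ft_force: [1.2, -0.8, -0.2]
finger_gap: 0.0941
gripper_force: 0.0
t: 14.15
tcp_pos: [0.5005, 0.2563, 0.2459]
eef_rot: [-0.001, 0.025, 1.0, -0.0]
ft_force: [-0.4, -0.5, -0.0]
finger_gap: 0.0938
gripper_force: 0.0
red 383.91827392578125 269.4377746582031 (38.94828414916992, 49.6732292175293) 86.88213348388672 0.06243450576831239
barrel 565.7679443359375 260.21563720703125 (59.64069747924805, 35.64633560180664) 87.13813018798828 0.06238071180077848
bar 0.47229743 0.26536062 yaw -0.0522865 yaw red-barrel -0.05066956546592875 dist 182.08336125920667 0.0486408436793717
barrel [0.56578117 0.26046823] balance [0.5128536  0.26323815]
tcp [0.5006 0.2563 0.2462] toolz [-1.1e-03 -5.0e-04 -1.0e+00] tool y az 1.5204327810835854 delta mm [-12.1   7.7 225.2] j [ 0.41  0.3   1.42  0.    1.42 -1.11]
```

View pics/w4.png

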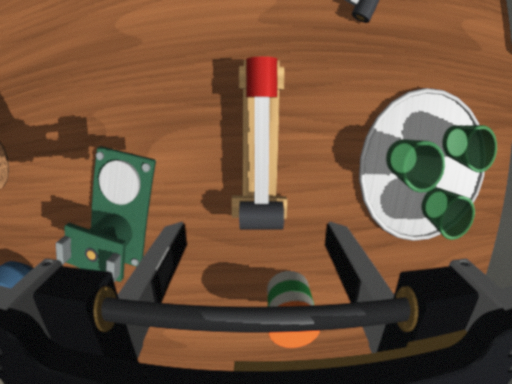

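```bash
python3 - <<'E'
from h import *
im,d=get_image('scene')
for n in('canister','cup0'):
  for r in regions_of(n,'scene')[:3]:
    P=cloud('scene',d,r['mask']);print(n,r['confidence'],np.round(np.percentile(P,[2,98],axis=0),3))
go([.5145,.263,.021])
E
```

```text
canister 0.65 [[0.691 0.259 0.014]
 [0.758 0.324 0.112]]
canister 0.59 [[ 0.684 -0.341  0.033]
 [ 0.794 -0.164  0.117]]
cup0 0.91 [[0.429 0.445 0.006]
 [0.533 0.54  0.078]]
cup0 0.88 [[0.443 0.549 0.009]
 [0.508 0.615 0.079]]
cup0 0.84 [[0.539 0.518 0.005]
 [0.613 0.638 0.08 ]]
tcp [0.5007 0.2563 0.2467] toolz [-4.e-04 -1.e-04 -1.e+00] tool y az 1.521636815806415 delta mm [-13.5   7.4 225.7] j [ 0.41  0.3   1.42  0.    1.42 -1.11]
```

All obstacles are clear: canister at x≥0.69, cups at y≥0.44. Descending onto the balance point.

```bash
python3 -m pendant '[{"gripper":1,"delta_pos":[-13.5,7.5,20],"dr":[0,0,0]},{"gripper":1,"delta_pos":[0,0,45],"dr":[0,0,0]},{"gripper":1,"delta_pos":[0,0,45],"dr":[0,0,0]},{"gripper":1,"delta_pos":[0,0,45],"dr":[0,0,0]},{"gripper":1,"delta_pos":[0,0,40],"dr":[0,0,0]},{"gripper":1,"delta_pos":[0,0,20],"dr":[0,0,0]},{"gripper":1,"delta_pos":[0,0,10],"dr":[0,0,0]},{"gripper":1,"delta_pos":[0,0,0],"dr":[0,0,0]},{"gripper":0.4,"delta_pos":[0,0,0],"dr":[0,0,0]},{"gripper":0.3,"delta_pos":[0,0,0],"dr":[0,0,0]},{"gripper":0.25,"delta_pos":[0,0,0],"dr":[0,0,0]},{"gripper":0,"delta_pos":[0,0,0],"dr":[0,0,0]}]'; python3 -m pendant '[{"gripper":0,"delta_pos":[0,0,0],"dr":[0,0,0]},{"gripper":0,"delta_pos":[0,0,0],"dr":[0,0,0]},{"gripper":0,"delta_pos":[0,0,0],"dr":[0,0,0]},{"gripper":0,"delta_pos":[0,0,0],"dr":[0,0,0]},{"gripper":0,"delta_pos":[0,0,0],"dr":[0,0,0]},{"gripper":0,"delta_pos":[0,0,0],"dr":[0,0,0]},{"gripper":0,"delta_pos":[0,0,0],"dr":[0,0,0]},{"gripper":0,"delta_pos":[0,0,0],"dr":[0,0,0]}]'
```

```text
t: 15.55
tcp_pos: [0.5149, 0.2634, 0.0226]
eef_rot: [0.001, 0.024, 1.0, 0.0]
ft_force: [-0.6, 0.4, -0.8]
finger_gap: 0.0652
gripper_force: 0.0
t: 16.35
tcp_pos: [0.5146, 0.2632, 0.0219]
eef_rot: [0.0, 0.024, 1.0, -0.0]
ft_force: [-0.3, -0.7, -0.5]
finger_gap: 0.0174
gripper_force: 60.0
```

```bash
python3 -m pendant '[{"gripper":0,"delta_pos":[0,0,-5],"dr":[0,0,0]},{"gripper":0,"delta_pos":[0,0,-25],"dr":[0,0,0]},{"gripper":0,"delta_pos":[0,0,-40],"dr":[0,0,0]},{"gripper":0,"delta_pos":[0,0,-40],"dr":[0,0,0]},{"gripper":0,"delta_pos":[0,0,-40],"dr":[0,0,0]},{"gripper":0,"delta_pos":[0,0,-35],"dr":[0,0,0]},{"gripper":0,"delta_pos":[0,0,-10],"dr":[0,0,0]},{"gripper":0,"delta_pos":[0,0,0],"dr":[0,0,0.09]},{"gripper":0,"delta_pos":[0,0,0],"dr":[0,0,0.09]},{"gripper":0,"delta_pos":[0,0,0],"dr":[0,0,0.07]},{"gripper":0,"delta_pos":[0,0,0],"dr":[0,0,0]}]'
python3 -c "
from h import *
go([.5457,.0345,.2165])"
```

```text
t: 17.45
tcp_pos: [0.5141, 0.263, 0.2151]
eef_rot: [-0.001, 0.149, 0.989, -0.001]
ft_force: [-0.7, -1.0, -7.0]
finger_gap: 0.0175
gripper_force: 60.0
tcp [0.5141 0.263  0.2151] toolz [-0.0026 -0.0011 -1.    ] tool y az 1.2718883447293545 delta mm [ -97.5 -209.1   -1.3] j [ 0.41  0.36  1.42 -0.    1.36 -0.86]
```

```bash
python3 -m pendant '[{"gripper":0,"delta_pos":[-8,-17,0],"dr":[0,0,0]},{"gripper":0,"delta_pos":[-15,-32,0],"dr":[0,0,0]},{"gripper":0,"delta_pos":[-17,-36,0],"dr":[0,0,0]},{"gripper":0,"delta_pos":[-17,-36,0],"dr":[0,0,0]},{"gripper":0,"delta_pos":[-17,-36,0],"dr":[0,0,0]},{"gripper":0,"delta_pos":[-14,-32,0],"dr":[0,0,0]},{"gripper":0,"delta_pos":[-9.5,-20,0],"dr":[0,0,0]},{"gripper":0,"delta_pos":[0,0,0],"dr":[0,0,0]},{"gripper":0,"delta_pos":[0,0,0],"dr":[0,0,0]}]'
cat > fin.py <<'E'
from h import *
import sys
zt=float(sys.argv[1])
o=get_obs();im,d=get_image('wrist'); cv2.imwrite(sys.argv[2],im)
P=cloud('wrist',d);H=cv2.cvtColor(im,cv2.COLOR_BGR2HSV)[d>0].astype(int)
zc=o['tcp_pos'][2]+.0181
n=(abs(P[:,2]-zc)<.03)&(abs(P[:,0]-.54)<.2)&(abs(P[:,1]-.05)<.12)
red=n&((H[:,0]<10)|(H[:,0]>170))&(H[:,1]>120)&(P[:,2]>zc)
D=P[n&(P[:,0]>.56)&(H[:,2]<110)&(H[:,1]<110)]
print('red',cv2.minAreaRect(P[red][:,:2].astype('f4')*1000),P[red][:,2].max())
print('barrel',cv2.minAreaRect(D[:,:2].astype('f4')*1000),D[:,2].max(),len(D))
s=P[(abs(P[:,0]-.56)<.13)&(abs(P[:,1]-.03)<.1)&(P[:,2]>.008)&(P[:,2]<.02)&(H[:,0]>50)&(H[:,0]<90)]
print('base',cv2.minAreaRect(s[:,:2].astype('f4')*1000))
go([.5457,.0345,zt])
E
python3 fin.py .1545 pics/w5.png
```

```text
t: 18.35
tcp_pos: [0.5462, 0.0348, 0.216]
eef_rot: [-0.001, 0.148, 0.989, -0.0]
ft_force: [0.6, -0.2, -6.0]
finger_gap: 0.0176
gripper_force: 60.0
red ((429.10760498046875, 71.44401550292969), (39.54819869995117, 34.220767974853516), 73.22492980957031) 0.25666224242422175
barrel ((583.6861572265625, 24.422134399414062), (31.209312438964844, 53.26587677001953), 72.4570541381836) 0.2556238830950399 756
base ((531.252685546875, 42.00886535644531), (98.4421615600586, 120.5158462524414), 72.86705017089844)
tcp [0.5462 0.0354 0.2162] toolz [-1.2e-03  2.0e-04 -1.0e+00] tool y az 1.2742418001088276 delta mm [ 0.1 -1.  61.7] j [-0.    0.29  1.51  0.    1.34 -1.28]
```

View pics/w5.png

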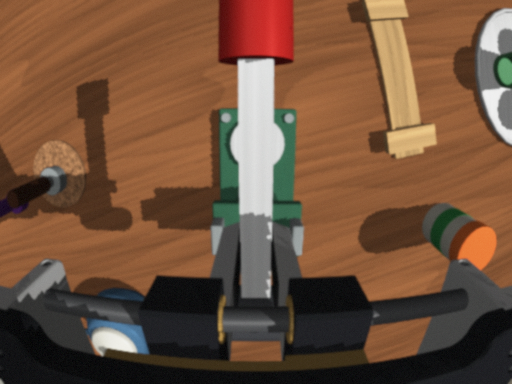

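The lever lies level along the press, with its handle over the foot (w5: bar along column 255, base centred at 257). I'll lower it and verify with the scene and top cameras.

```bash
python3 -m pendant '[{"gripper":0,"delta_pos":[0,-1,10],"dr":[0,0,0]},{"gripper":0,"delta_pos":[0,0,20],"dr":[0,0,0]},{"gripper":0,"delta_pos":[0,0,20],"dr":[0,0,0]},{"gripper":0,"delta_pos":[0,0,12],"dr":[0,0,0]},{"gripper":0,"delta_pos":[0,0,0],"dr":[0,0,0]},{"gripper":0,"delta_pos":[0,0,0],"dr":[0,0,0]},{"gripper":0,"delta_pos":[0,0,0],"dr":[0,0,0]}]'
python3 - <<'E'
from h import *
im,d=get_image('scene');a=im[130:250,180:340]; cv2.imwrite('pics/s2.png',cv2.resize(a,None,fx=5,fy=5,interpolation=cv2.INTER_CUBIC))
P=cloud('scene',d);H=cv2.cvtColor(im,cv2.COLOR_BGR2HSV)[d>0].astype(int)
n=(P[:,2]>.14)&(P[:,2]<.205)&(abs(P[:,0]-.53)<.2)&(abs(P[:,1]-.05)<.1)
D=P[n&(P[:,0]>.57)&(H[:,2]<120)&(H[:,1]<110)&(P[:,2]<.2)]
print('barrel',len(D),cv2.minAreaRect(D[:,:2].astype('f4')*1000),D[:,2].min(),D[:,2].max())
r=P[n&((H[:,0]<10)|(H[:,0]>170))&(H[:,1]>120)];print('red',r[:,2].min(),r[:,2].max(),cv2.minAreaRect(r[:,:2].astype('f4')*1000))
go([.5457,.0345,.1545]); o=get_obs();print(o['ft_force'],o['dq'])
E
```

```text
t: 19.1
tcp_pos: [0.5466, 0.034, 0.1559]
eef_rot: [0.001, 0.148, 0.989, 0.0]
ft_force: [-0.3, -0.1, -7.4]
finger_gap: 0.0175
gripper_force: 60.0
barrel 214 ((600.518310546875, 13.699167251586914), (60.15967559814453, 38.2266845703125), 74.14014434814453) 0.15971704753566973 0.19704794023290306
red 0.17116200810631033 0.1790189605082264 ((394.92462158203125, 57.03677749633789), (0.1271751970052719, 12.324338912963867), 63.652854919433594)
tcp [0.5466 0.034  0.1559] toolz [ 0.0016  0.     -1.    ] tool y az 1.2731605288746768 delta mm [1.  0.2 1.4] j [-0.    0.34  1.59  0.    1.21 -1.28]
[ 0.16394901 -0.79809566 -6.703169  ] [ 1.98972649e-05  7.52637046e-04  3.18778670e-03  1.69189044e-04
 -2.39297910e-03  1.88443739e-03]
```

View pics/s2.png

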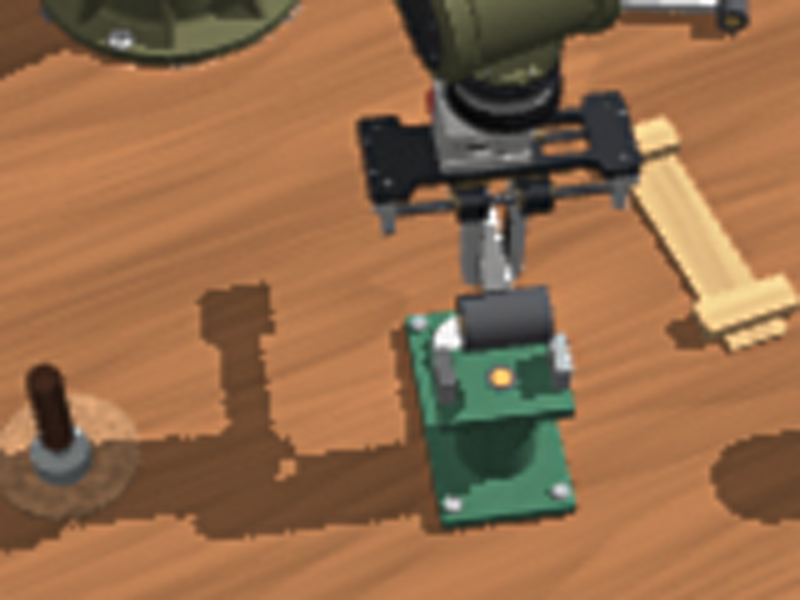

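The scene view shows the barrel (505,315) level between and above the lugs, the pin down at (500,377), and the pounder upright on its coaster. Measured by the same camera, barrel and seat agree to about 4 mm. Handing in.

```bash
python3 -m pendant '[{"gripper":0,"delta_pos":[0.5,0,0.5],"dr":[0,0,0]},{"gripper":0,"delta_pos":[0,0,0],"dr":[0,0,0]},{"gripper":0,"delta_pos":[0,0,0],"dr":[0,0,0]},{"gripper":0,"delta_pos":[0,0,0],"dr":[0,0,0]},{"gripper":0,"delta_pos":[0,0,0],"dr":[0,0,0]}]'; python3 -c "
from workcell import finish_job
print(finish_job())"
```

```text
t: 19.65
tcp_pos: [0.5457, 0.034, 0.1545]
eef_rot: [-0.0, 0.148, 0.989, 0.0]
ft_force: [0.1, 0.3, -7.0]
finger_gap: 0.0173
gripper_force: 60.0
the job is handed in; nothing more can be done
None
```

I handed the job in at about 20 s and got no verdict back: the pin is on its stop, the pounder stands released and upright on its coaster, and the lever is held level about 5 cm over the seat, its barrel within about 4 mm of centre.

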